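# Slide a lens carrier out of its rack and home under the blocker's head

## Robot

A 6-joint arm with a two-finger parallel gripper is mounted at the origin on the work surface. World frame = base frame: x ahead of the robot, y to its left, z up, the work surface at z = 0. Lengths are in m, angles in rad, forces in N, time in s.
With the tool pointing down it reaches from about 0.2 to 0.875 m from the base axis. Payload 3.4 kg.
Tool frame: the origin (TCP) lies at the very end of the fingers, on their centre line; the grasp point (between the pads) lies robot.grip_depth behind it (robot.grip_depth is the distance from the TCP to the grasp point, in m); z points along the fingers, y is the direction in which the jaws open and shut (so a half turn about z gives the same grasp; the last joint's range is limited). The gripper opens to 94 mm and grips with 3 to 60 N. Pads are 16 mm wide; open, the fingers measure 119 mm over their backs; the gripper's body (75 mm by 177 mm) begins 78 mm behind the grasp point.
Start: joints at [-1.335, 0.276, 1.505, -0, 1.361, -0.121], TCP at [0.201, -0.539, 0.205] pointing down, gripper open.
Joint ranges: [-2.89, 2.89], [-0.75, 2.08], [0.22, 2.7], [-1.18, 4.32], [0.11, 2.71], [-2.7, 2.7]. Speed limits (rad/s): [2.57, 2.57, 3.14, 3.14, 3.14, 3.14].

## Interface

Orientations are given as [roll, pitch, yaw] about the fixed x, y, z axes, in that order (R = Rz(yaw) Ry(pitch) Rx(roll)).
In Python, from workcell import status, optics, robot gives the robot as it stands.
- The arm moves only by the tool drive_tool, never from a script. Its argument "steps" is a list of rows, each a list of 3 entries, a list of its own where there are three numbers: the turn, a rotation vector about the tool's x, y, z in degrees, then the shift along the tool's x, y, z in m, then the opening in per cent of the stroke, from 0 (shut) to 100 (fully open). In form: [[[wx, wy, wz], [dx, dy, dz], jaw], ...]. A call has 1 to 5 rows; each row is the pose to reach, as a shift and turn from the pose commanded when the call began, along the tool's axes at that moment; what a row does not reach only later rows make up. A row lasts 1/10 s, in which the tool goes at most 50 mm and 8.59 degrees, less where a joint would pass 70% of its speed; a pose out of reach is approached as far as the arm can. A call with a gripper value outside its range is refused whole. The fingers move at their own pace and stop on an object; the grip force is fixed at half the most. Time passes only in rows, so rows that repeat a pose let the fingers close. It gives the time, the measured TCP pose, the force and the opening at its end, in the units of the state.
- status.sense(): the state, without advancing time (a new reading comes with each control period).
- optics.get_image(name): name is "scene" or "top" or "wrist"; returns the picture (420x560x3 uint8, red, green, blue); there is no depth.
- optics.calibration(name): a dict with "fov_y" (degrees; the focal length in pixels is half the picture's height over the tangent of half this angle, whatever the lens; pixels are square), "cx", "cy" (the principal point, pixels), "T" (4x4, takes a point from camera to world coordinates). Camera axes: x right, y up, looking along -z (the intrinsics and any distortion apply to the point x, -y, -z); pixel columns grow to the right and rows downward; lengths in m; the calibration is good to about 2 mm. A picture is of the moment at which its call begins: read the wrist's pose just before it. calibration takes no time and is no camera call; for the wrist camera it gives the pose at the moment of the call.
- robot.hand_in(): hands the job in, once; it reports no verdict.
The state is a dict: "time": time; "joint_pos": joint angles; "qd": joint speeds; "joint_efforts": joint torques, N m; "position": TCP position; "orientation": TCP orientation; "ft_force": force on the tool from outside, world axes, zero at the start; "ft_torque": the same for the moment, N m; "finger_gap": finger opening in m.
Only numpy, scipy, OpenCV 4.12 (cv2) and the standard library are available. Lean on these libraries where they do the work, as an engineer would, in place of code of your own. Each camera call takes 0.05 s, during which the arm holds its last target. There are 200 camera calls.

## Task

Draw the blue lens carrier out of the low rack, lens aboard, and slide it along the counter, yellow nose first, in under the head of the white lens blocker until it is fully home against the stop, straight between the guide rails; then let go. You can only take it by the nose in the rack, so set it down in front of the blocker and take it again by its black tail to push it home. Keep it flat on the counter so that the lens stays in its pocket, do not touch the lens, and leave the orange carrier and everything else where it is.

Things in the scene. Friction and masses are not known exactly. Their poses are not given: they have to be found in the camera images.
- carrier: Blue lens carrier: flat rigid plastic plate, 195 mm long, 16 mm thick, 0.2 to 0.35 kg, lying on the counter. +x = nose, z up; origin at mid-length on the underside. Yellow nose tab x +57.5 to +97.5 mm, 46 mm wide; blue body x -32.5 to +57.5, 84 mm wide, with a lens pocket; black ribbed tail tab x -97.5 to -32.5, 46 mm wide.
- carrier_nose (a point): Middle of the carrier's yellow nose tab (x = +77.5 mm of the carrier), 8 mm above its underside.
- carrier_tail (a point): On the carrier's black tail tab, mid-width, 22.5 mm from its end (x = -75 mm of the carrier), 8 mm above the underside.
- carrier_pocket (a point): Centre of the floor of the carrier's lens pocket, 10 mm above the carrier's underside (x = +12.5 mm). The pocket is 68 mm square and 6 mm deep.
- lens: Green glass lens, 62 mm across, 10 mm high, domed on top, lying loose in the blue carrier's pocket. Origin: centre of its underside; z up.
- spare: Orange carrier, empty, the same shape, sizes and axes as the blue one, parked in the other bay of the rack with its nose the same way. It stays there.
- rack: Fixed rack: low translucent roof on aluminium posts over two bays, no floor; carriers lie on the counter with their tails under the roof, either one in either bay. +x = way out, y across, z up; origin on the counter midway between the bays (centre lines y = +65 and -65 mm). A parked carrier's origin has x from 0 to about 15 mm here, and its nose points within about 0.06 rad of +x.
- rack_roof (a point): Centre of the top of the rack's roof, 36 mm above the counter (underside 30 mm). The roof is 70 mm along the rack's x (-110 to -40 mm) and 276 mm across. Under it stand posts 12 mm wide at y = -132, 0 and +132 mm and a back wall at x = -107 mm.
- blocker: Fixed lens blocker, a white machine 235 mm tall, 200 mm wide. Origin: the point on the counter where the carrier's origin lies when fully home; +x = way in, y across, z up; the carrier's +x must point the same way. No floor: the carrier slides on the counter onto a flush black patch. When home, 75 mm of its tail stands out in front of the head.
- blocker_stop (a point): Centre of the steel stop face that the nose meets, x = +97.5 mm of the blocker, 20 mm above the counter.
- blocker_mouth (a point): Middle of the start of the two straight guide rails, on the counter, x = 0 of the blocker. Rails are 20 mm high, 90 mm apart inside, and run to the stop; in front of this point they flare out to about 120 mm apart at x = -34 mm.
- blocker_head (a point): Middle of the lower front edge of the overhanging head, x = -22 mm of the blocker, 55 mm above the counter. The head is 180 mm wide; its front ledge is 40 mm high (top at 95 mm), and a black display face rises behind the ledge at x = +26 mm.
- spray: Bystander, to be left alone: small clear spray bottle with a blue cap, 52 mm across, 150 mm tall. Origin: on its underside.
- pads: Bystander, to be left alone: white jar with a red cap, 64 mm across, 65 mm tall. Origin: on its underside.
- driver: Bystander, to be left alone: screwdriver, 170 mm long, lying on the counter (x axis along it). Origin: on its underside.
- jobtray: Bystander, to be left alone: open green job tray, 120 x 170 x 40 mm. Origin: on its underside.
- mug: Bystander, to be left alone: white mug, 76 mm across, 85 mm tall. Origin: on its underside.
There are look-alikes about, which are no part of the job. Of the things like the carrier, leave any that is pink; of the rest the larger one is meant. Of the things like the lens, leave any that is brown; of the rest the smaller one is meant.

How it is judged:
On the way, in this order (a step that is already met when the one before it is completed fails the run):
1. the blue carrier is drawn clear of the rack, lens in its pocket (horizontal distance between carrier and rack above 0.16 m and distance between lens and carrier_pocket below 0.007 m and angle between lens's own z axis and vertical below 0.08 rad), for 0.1 s.
2. the blue carrier lies released on the counter outside the blocker, then is taken again (contact force between the fingers and carrier below 0.1 N and linear speed of carrier below 0.02 m/s and height (world z) of carrier below 0.004 m and x of carrier in the frame of blocker below -0.05 m), for 0.1 s.
3. the blue carrier is fully home in the blocker, nose in (x of carrier in the frame of blocker between -0.005 and 0.005 m and y of carrier in the frame of blocker between -0.007 and 0.007 m and z of carrier in the frame of blocker below 0.004 m and x of carrier_nose in the frame of blocker above 0.05 m and angle between the x axis of carrier and the x axis of blocker, either way round below 0.12 rad and angle between carrier's own z axis and vertical below 0.05 rad), for 0.2 s.
At the end, for the whole second after the job is handed in: The blue carrier lies flat on the counter, nose in, within 5 mm of the blocker's stop, within 7 mm of the centre line and 0.12 rad of straight, at rest; the lens lies flat in its pocket (its centre within 7 mm of the pocket's) (all of step 3 and distance between lens and carrier_pocket below 0.007 m and angle between lens's own z axis and vertical below 0.08 rad and linear speed of each of carrier, lens below 0.01 m/s); the robot touches nothing.
It fails at once if the lens leaves its pocket (distance between lens and carrier_pocket above 0.012 m or angle between lens's own z axis and vertical above 0.35 rad).
It fails at once if the fingers touch the lens (contact force between the fingers and lens above 0.5 N).
It fails at once if the carrier is tilted or lifted well off the counter (angle between carrier's own z axis and vertical above 0.25 rad or height (world z) of carrier_pocket above 0.06 m).
It fails at once if the orange carrier is moved more than 20 mm (distance of spare from where it was at the start of the episode above 0.02 m).
It fails at once if a bystander is moved more than 30 mm (distance of any of spray, pads, driver, jobtray, mug from where it was at the start of the episode above 0.03 m).
It also fails if it takes over 58 s, if anything falls off the work surface, if the arm or the gripper's body presses on something with over 40 N, if the wrist force passes 120 N, or if a joint passes its speed limit or range.

## Working session

There is one attempt and no reset: what is moved stays moved. The work goes in short steps, Python scripts to look and compute and a tool call to move; the robot and the scene stay as the last step left them, time stands still between calls to the robot, and variables do not carry over. Pictures are saved under pics/ and viewed, about 8 in all and at most 12, crops included, and the job is handed in when it is done.

Besides the shell and the picture viewer there is one more tool, called after ">>>" in YAML: its name, and indented under it one key for each argument. drive_tool: Moves the arm, as the interface text tells. Its arguments: {"type":"object","properties":{"steps":{"type":"array","items":{"type":"array"}}},"required":["steps"]}

```bash
mkdir -p pics; ls; python3 - <<'E'
from workcell import status, optics, robot
import cv2
print(status.sense(), robot.grip_depth)
for n in ("scene","top"):
    c=optics.calibration(n); print(n,c)
    cv2.imwrite(f"pics/{n}0.png",optics.get_image(n)[:,:,::-1])
print(optics.calibration("wrist"))
E
```

```text
pics
{'time': 0.0, 'joint_pos': array([-1.33498689e+00,  2.76581479e-01,  1.50612647e+00, -2.86508509e-05,
        1.36068587e+00, -1.20993951e-01]), 'qd': array([ 0.00031634,  0.00078671,  0.00159387, -0.00045651,  0.0014065 ,
       -0.00092668]), 'joint_efforts': array([-1.52472199e-03, -4.04589021e+01, -2.37236470e+01,  6.98851165e-02,
        3.46417632e-02, -1.50557862e-04]), 'position': array([ 0.2006904 , -0.53823262,  0.20461511]), 'orientation': array([-3.13980128e+00, -1.89593382e-04,  3.56809223e-01]), 'ft_force': array([ 0.09888098,  0.82389617, -0.09175909]), 'ft_torque': array([ 0.02069188, -0.01273516,  0.00347749]), 'finger_gap': 0.09380637316822274} 0.0188
scene {'fov_y': 56.325519631579475, 'cx': 283.6951401968302, 'cy': 209.535621175852, 'T': array([[ 0.56637781, -0.69605518,  0.44127471,  1.01890521],
       [ 0.82411405,  0.48302648, -0.29584025, -0.31312272],
       [-0.00722623,  0.53121804,  0.84720433,  1.08677677],
       [ 0.        ,  0.        ,  0.        ,  1.        ]])}
top {'fov_y': 57.956064742223305, 'cx': 279.81785465790585, 'cy': 210.05412628637734, 'T': array([[-0.00269689,  0.99727847, -0.07367753,  0.40060864],
       [-0.9999493 , -0.00197461,  0.00987435,  0.0535226 ],
       [ 0.00970199,  0.07370042,  0.99723323,  1.26222112],
       [ 0.        ,  0.        ,  0.        ,  1.        ]])}
{'fov_y': 67.39301559626232, 'cx': 281.944848065082, 'cy': 209.0812313852217, 'T': array([[ 0.34869626,  0.90291623,  0.25130301,  0.27400458],
       [-0.93723503,  0.33626706,  0.09227654, -0.51117799],
       [-0.00118694, -0.26770647,  0.96349979,  0.38337181],
       [ 0.        ,  0.        ,  0.        ,  1.        ]])}
```

View pics/top0.png

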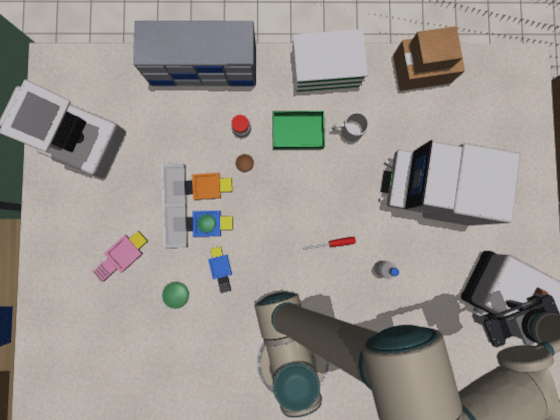

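View pics/scene0.png

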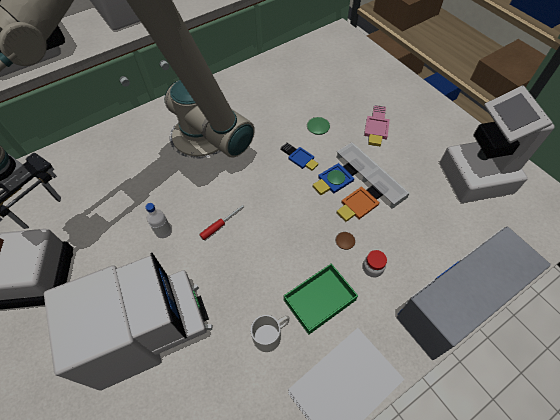

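Top view: the candidates like the carrier are large blue (207,224), small blue (220,267), and pink (122,252). Large blue is meant because it is the larger one that isn't pink, and it sits in the rack. Like the lens: small green in the pocket (207,224), big green (175,295), brown (245,162). The small green one is meant. The blocker is at (390–515,180), with its front facing left. I'll confirm in a crop.

```bash
cat > h.py <<'E'
import numpy as np, cv2
from workcell import status, optics, robot
def ray(cal,u,v,z):
    T=cal["T"]; f=210/np.tan(np.radians(cal["fov_y"]/2))
    d=T[:3,:3]@np.array([(u-cal["cx"])/f,-(v-cal["cy"])/f,-1]); o=T[:3,3]
    return o+d*(z-o[2])/d[2]
def proj(cal,p):
    T=cal["T"]; f=210/np.tan(np.radians(cal["fov_y"]/2))
    c=T[:3,:3].T@(np.array(p)-T[:3,3]); return np.array([cal["cx"]+f*c[0]/-c[2],cal["cy"]-f*c[1]/-c[2]])
def centroid(mask):
    n,l,s,c=cv2.connectedComponentsWithStats(mask.astype(np.uint8))
    return [(s[i,4],c[i].round(1)) for i in range(1,n) if s[i,4]>40]
E
python3 - <<'E'
from h import *
im=cv2.imread("pics/top0.png"); c=optics.calibration("top")
a=cv2.resize(im[165:300,150:290],None,fx=2.8,fy=2.8,interpolation=3); b=cv2.resize(im[120:255,370:510],None,fx=2.8,fy=2.8,interpolation=3)
cv2.imwrite("pics/crop1.png",np.hstack([a,b]))
h=cv2.cvtColor(im,cv2.COLOR_BGR2HSV)
for n,lo,hi in (("yellow",(22,120,100),(35,255,255)),("blue",(105,150,80),(125,255,255)),("orange",(8,180,120),(18,255,255)),("red",(0,180,100),(6,255,255)),):
    for s,p in centroid(cv2.inRange(h,lo,hi)>0): print(n,s,p,ray(c,*p,.016).round(3))
E
```

```text
yellow 165 [225.5 184.6] [0.577 0.221 0.016]
yellow 164 [226.5 222.6] [0.452 0.216 0.016]
yellow 173 [137.8 239.7] [0.397 0.505 0.016]
yellow 84 [216.1 251.6] [0.357 0.25  0.016]
blue 364 [206.3 223.3] [0.45  0.283 0.016]
blue 372 [219.8 266.6] [0.309 0.237 0.016]
blue 46 [394.3 271.6] [ 0.29  -0.332  0.016]
orange 632 [205.9 185.8] [0.574 0.285 0.016]
red 172 [239.5 122.7] [0.786 0.175 0.016]
red 149 [342.4 241.5] [ 0.389 -0.164  0.016]
```

View pics/crop1.png

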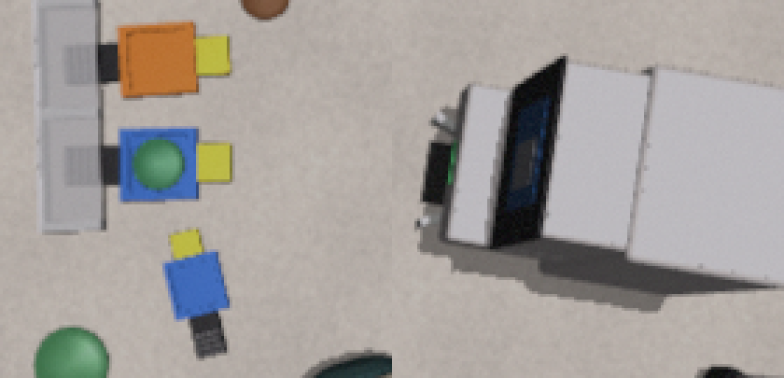

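Confirmed: the large blue carrier with the small green lens is in the lower bay. The orange one is in the other bay, and the small blue one lies loose at (195,290) in the crop. Next I'll work out the blocker's rough pose and a viewing pose in front of it.

```bash
cat >> h.py <<'E'
from scipy.spatial.transform import Rotation as R
def goal(x,y,z,yaw):
    s=status.sense(); A=R.from_euler("xyz",s["orientation"]); B=R.from_euler("xyz",[np.pi,0,yaw])
    print("t",round(s["time"],2),"pos",s["position"].round(4),"rpy",s["orientation"].round(4),"gap",round(s["finger_gap"],4),"F",s["ft_force"].round(1))
    print("rotvec deg",np.degrees((A.inv()*B).as_rotvec()).round(2),"shift",A.inv().apply(np.array([x,y,z])-s["position"]).round(4))
E
python3 - <<'E'
from h import *
c=optics.calibration("top")
a=ray(c,396.8,150.4,.095);b=ray(c,389.3,205.7,.095)
d=(a-b);print(a,b,np.linalg.norm(d)); d/=np.linalg.norm(d)
X=np.array([d[1],-d[0],0]); 
if X[1]>0:X=-X
o=(a+b)/2+.022*X; print("origin",o,"X",X,"yaw",np.arctan2(X[1],X[0]))
goal(*(o-.17*X)[:2],.30,np.arctan2(-X[1],-X[0]))
E
```

```text
[ 0.67349725 -0.3250077   0.095     ] [ 0.49969961 -0.29726736  0.095     ] 0.1759975740347003
origin [ 0.58313084 -0.33286253  0.095     ] X [-0.1576177  -0.98750021  0.        ] yaw -1.7290740615050306
t 0.1 pos [ 0.2007 -0.5383  0.2047] rpy [-3.140e+00 -2.000e-04  3.568e-01] gap 0.0938 F [-0.  -0.5  0.5]
rotvec deg [-8.000e-02 -6.000e-02 -6.049e+01] shift [ 0.5139 -0.207  -0.0949]
```

>>> drive_tool:
  steps:
    - [[0, 0, 0], [0.02, -0.04, -0.05], 100]
    - [[0, 0, -8], [0.03, -0.09, -0.07], 100]
    - [[0, 0, -16], [0.05, -0.135, -0.08], 100]
    - [[0, 0, -24], [0.065, -0.18, -0.095], 100]
    - [[0, 0, -32], [0.08, -0.225, -0.095], 100]

```text
time: 0.6
position: [0.1978, -0.315, 0.3001]
orientation: [3.14, 0.001, 0.92]
ft_force: [0.6, -0.1, 0.3]
finger_gap: 0.0939
```

```bash
python3 -c "
from h import *
goal(.61,-.165,.30,1.412)"
```

```text
t 0.6 pos [ 0.1978 -0.315   0.3001] rpy [3.1397e+00 8.0000e-04 9.2050e-01] gap 0.0939 F [ 0.6 -0.1  0.3]
rotvec deg [  0.1    0.07 -28.16] shift [3.689e-01 2.373e-01 2.000e-04]
```

>>> drive_tool:
  steps:
    - [[0, 0, -6], [0.04, 0.02, 0], 100]
    - [[0, 0, -12], [0.08, 0.045, 0], 100]
    - [[0, 0, -18], [0.12, 0.07, 0], 100]
    - [[0, 0, -24], [0.16, 0.1, 0], 100]
    - [[0, 0, -28.2], [0.2, 0.125, 0], 100]

```text
time: 1.1
position: [0.4205, -0.2328, 0.2989]
orientation: [3.141, 0.001, 1.411]
ft_force: [-0.2, -1.4, -0.3]
finger_gap: 0.0943
```

>>> drive_tool:
  steps:
    - [[0, 0, 0], [0.045, 0.0, 0], 100]
    - [[0, 0, 0], [0.07, 0.045, 0], 100]
    - [[0, 0, 0], [0.08, 0.09, 0], 100]
    - [[0, 0, 0], [0.1, 0.14, 0], 100]
    - [[0, 0, 0], [0.1, 0.17, 0], 100]

```text
time: 1.6
position: [0.6053, -0.1605, 0.2981]
orientation: [-3.141, -0.001, 1.41]
ft_force: [-0.7, -0.6, 0.1]
finger_gap: 0.0939
```

```bash
python3 -c "
from h import *
goal(.61,-.165,.30,1.412)
c=optics.calibration('wrist');np.save('w1.npy',c,allow_pickle=True)
im=optics.get_image('wrist');cv2.imwrite('pics/w1.png',im[:,:,::-1])"
```

```text
t 1.6 pos [ 0.6053 -0.1605  0.2981] rpy [-3.1412e+00 -1.4000e-03  1.4104e+00] gap 0.0939 F [-0.7 -0.6  0.1]
rotvec deg [-0.02 -0.08 -0.09] shift [-0.0037  0.0054 -0.0019]
```

View pics/w1.png

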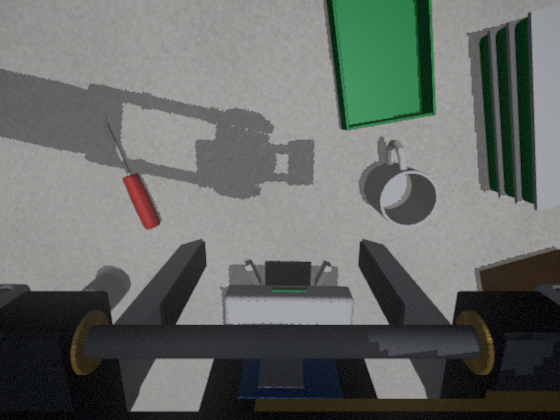

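The blocker's front shows at the bottom centre: flare tips near (248,265) and (328,266), black patch at (265–312,262), ledge edge at row ~289 from 226 to 352. I'll enlarge that area.

```bash
python3 -c "
from h import *
im=cv2.imread('pics/w1.png');cv2.imwrite('pics/w1c.png',cv2.resize(im[250:330,210:370],None,fx=5,fy=5,interpolation=cv2.INTER_CUBIC))"
```

```text
(no output)
```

View pics/w1c.png

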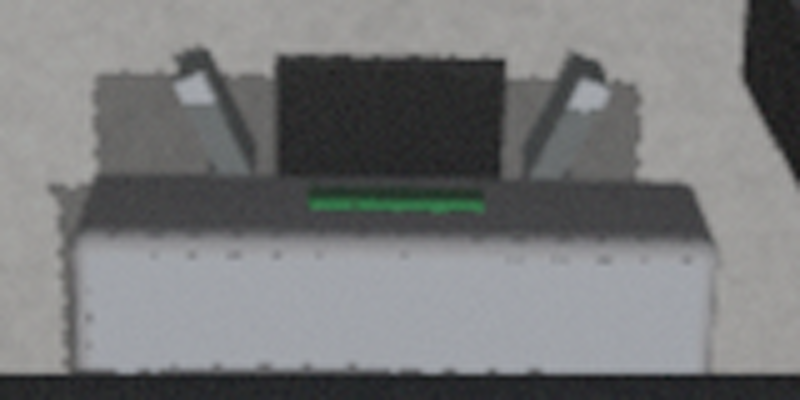

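```bash
python3 -c "
from h import *
c=np.load('w1.npy',allow_pickle=True).item()
def pair(n,a,b,z):
    A,B=[ray(c,210+p[0]/5,250+p[1]/5,z) for p in (a,b)]
    d=B-A;print(n,'len',np.linalg.norm(d).round(4),'mid',((A+B)/2).round(4),'xyaw',(np.arctan2(d[1],d[0])).round(4))
pair('lower',(95,177),(690,184),.055)
pair('upper',(77,238),(713,244),.095)
pair('railtip',(190,82),(592,86),.02)
pair('patch',(278,57),(504,60),0)
"
```

```text
lower len 0.1774 mid [ 0.5897 -0.318   0.055 ] xyaw -0.1737
upper len 0.1736 mid [ 0.5902 -0.3141  0.095 ] xyaw -0.1712
railtip len 0.1275 mid [ 0.5921 -0.3037  0.02  ] xyaw -0.1715
patch len 0.0745 mid [ 0.5924 -0.3043 -0.    ] xyaw -0.1751
```

```bash
python3 -c "
from h import *
goal(.452,.19,.2,1.59)"
```

```text
t 1.65 pos [ 0.61   -0.1624  0.2964] rpy [ 3.1385e+00 -1.1000e-03  1.4101e+00] gap 0.0938 F [ 5.1 -1.6  0.7]
rotvec deg [  0.18  -0.05 -10.31] shift [ 0.3224 -0.2126  0.0961]
```

>>> drive_tool:
  steps:
    - [[0, 0, -2], [0.04, -0.025, 0.01], 100]
    - [[0, 0, -4], [0.08, -0.05, 0.02], 100]
    - [[0, 0, -6], [0.12, -0.075, 0.035], 100]
    - [[0, 0, -8], [0.16, -0.1, 0.05], 100]
    - [[0, 0, -10], [0.2, -0.125, 0.06], 100]

```text
time: 2.15
position: [0.51, 0.0562, 0.2376]
orientation: [-3.14, -0.0, 1.583]
ft_force: [0.2, 0.8, 0.1]
finger_gap: 0.0936
```

>>> drive_tool:
  steps:
    - [[0, 0, 0], [0.04, -0.02, 0.015], 100]
    - [[0, 0, 0], [0.075, -0.04, 0.03], 100]
    - [[0, 0, 0], [0.1, -0.06, 0.035], 100]
    - [[0, 0, 0], [0.105, -0.065, 0.035], 100]
    - [[0, 0, 0], [0.105, -0.065, 0.035], 100]

```text
time: 2.65
position: [0.4451, 0.1594, 0.2041]
orientation: [3.141, 0.001, 1.584]
ft_force: [-0.6, -0.2, 0.0]
finger_gap: 0.0943
```

```bash
python3 -c "
from h import *
goal(.452,.216,.2,1.59)
c=optics.calibration('wrist');np.save('w2.npy',c,allow_pickle=True)
im=optics.get_image('wrist')[:,:,::-1];cv2.imwrite('pics/w2.png',im)
h=cv2.cvtColor(im,cv2.COLOR_BGR2HSV)
for n,lo,hi in (('yellow',(22,100,60),(35,255,255)),('blue',(105,130,50),(125,255,255))):
    k=cv2.inRange(h,lo,hi)
    for q in cv2.findContours(k,0,2)[0]:
        if cv2.contourArea(q)>300:
            r=cv2.minAreaRect(q); b=cv2.boxPoints(r); w=np.array([ray(c,*p,.016) for p in b])
            print(n,cv2.contourArea(q),np.round(r[0]),'ctr',w.mean(0).round(4)); print(w[:,:2].round(4).tolist())
"
```

```text
t 2.65 pos [0.4451 0.1594 0.2041] rpy [3.1414e+00 7.0000e-04 1.5841e+00] gap 0.0943 F [-0.6 -0.2  0. ]
rotvec deg [ 0.01  0.04 -0.34] shift [0.0566 0.0076 0.0041]
yellow 1306.0 [288. 140.] ctr [0.4521 0.2168 0.016 ]
[[0.4298, 0.2355], [0.4736, 0.236], [0.4749, 0.1981], [0.4299, 0.1976]]
yellow 1390.5 [398. 139.] ctr [0.5773 0.2195 0.016 ]
[[0.5509, 0.2392], [0.5991, 0.2398], [0.6043, 0.1998], [0.5547, 0.1991]]
yellow 813.0 [205. 109.] ctr [0.3586 0.2492 0.016 ]
[[0.3404, 0.2621], [0.3699, 0.2693], [0.3772, 0.2365], [0.347, 0.2289]]
blue 3357.5 [163. 119.] ctr [0.311  0.2374 0.016 ]
[[0.2715, 0.2598], [0.3395, 0.2768], [0.3522, 0.2158], [0.281, 0.1972]]
blue 6636.5 [288.  76.] ctr [0.4503 0.2827 0.016 ]
[[0.4074, 0.2374], [0.4088, 0.3269], [0.4903, 0.328], [0.4949, 0.2385]]
```

View pics/w2.png

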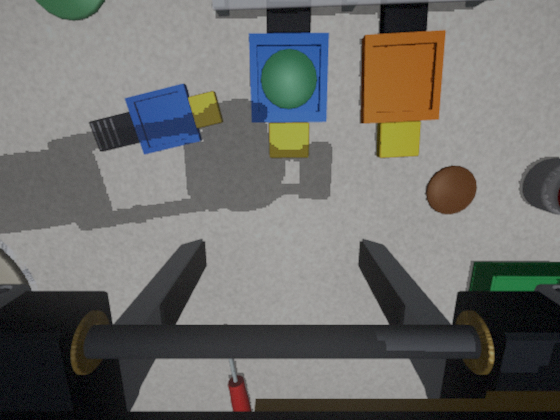

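Blue carrier's nose is at (288,140) px, i.e. world (0.452,0.217), heading -1.545, with the lens seated in its pocket. Descending.

>>> drive_tool:
  steps:
    - [[0, 0, -0.8], [0.03, 0.007, 0.03], 100]
    - [[0, 0, -0.8], [0.055, 0.007, 0.07], 100]
    - [[0, 0, -0.8], [0.056, 0.0075, 0.11], 100]
    - [[0, 0, -0.8], [0.056, 0.0075, 0.145], 100]
    - [[0, 0, -0.8], [0.056, 0.0075, 0.16], 100]

```text
time: 3.2
position: [0.4523, 0.2134, 0.0411]
orientation: [-3.138, 0.002, 1.595]
ft_force: [-1.0, 0.0, 0.6]
finger_gap: 0.0938
```

```bash
python3 -c "
from h import *
goal(.452,.216,.005,1.598)"
```

```text
t 3.2 pos [0.4523 0.2134 0.0411] rpy [-3.1377e+00  2.0000e-03  1.5946e+00] gap 0.0938 F [-1.   0.   0.6]
rotvec deg [-0.22  0.11 -0.19] shift [ 0.0027 -0.0001  0.0361]
```

>>> drive_tool:
  steps:
    - [[0, 0, 0], [0.002, 0, 0.02], 100]
    - [[0, 0, 0], [0.002, 0, 0.034], 100]
    - [[0, 0, 0], [0.002, 0, 0.037], 100]
    - [[0, 0, 0], [0.002, 0, 0.037], 70]
    - [[0, 0, 0], [0.002, 0, 0.037], 40]

```text
time: 3.7
position: [0.454, 0.2169, 0.0077]
orientation: [3.14, -0.0, 1.595]
ft_force: [-0.5, -0.3, 0.5]
finger_gap: 0.0815
```

>>> drive_tool:
  steps:
    - [[0, 0, 0], [0, 0, 0], 40]
    - [[0, 0, 0], [0, 0, 0], 40]
    - [[0, 0, 0], [0, 0, 0], 40]
    - [[0, 0, 0], [0, 0, 0], 40]
    - [[0, 0, 0], [0, 0, 0], 40]

```text
time: 4.2
position: [0.4525, 0.2173, 0.0073]
orientation: [3.141, 0.0, 1.596]
ft_force: [-0.4, -0.5, 1.6]
finger_gap: 0.0456
```

```bash
python3 -c "
from h import *
goal(.452,.216,.005,1.598)"
```

```text
t 4.2 pos [0.4525 0.2173 0.0073] rpy [3.1414e+00 1.0000e-04 1.5962e+00] gap 0.0456 F [-0.4 -0.5  1.6]
rotvec deg [ 0.01  0.   -0.1 ] shift [-0.0013 -0.0005  0.0023]
```

>>> drive_tool:
  steps:
    - [[0, 0, 0], [-0.006, 0, 0], 40]
    - [[0, 0, 0], [-0.016, 0, 0], 40]
    - [[0, 0, 0], [-0.03, 0, 0], 40]
    - [[0, 0, 0], [-0.046, 0, 0], 40]
    - [[0, 0, 0], [-0.062, 0, 0], 40]

```text
time: 4.7
position: [0.4543, 0.1542, 0.0073]
orientation: [3.141, -0.001, 1.595]
ft_force: [1.1, 2.8, 1.7]
finger_gap: 0.0457
```

>>> drive_tool:
  steps:
    - [[0, 0, 0], [-0.018, 0, 0], 40]
    - [[0, 0, 0], [-0.036, 0, 0], 40]
    - [[0, 0, 0], [-0.054, 0, 0], 40]
    - [[0, 0, 0], [-0.07, 0, 0], 40]
    - [[0, 0, 0], [-0.08, 0, 0], 40]

```text
time: 5.2
position: [0.4559, 0.0738, 0.0073]
orientation: [3.142, -0.0, 1.594]
ft_force: [-0.4, 4.3, 3.2]
finger_gap: 0.0455
```

```bash
python3 -c "
from h import *
goal(.600,-.257,.006,1.398)
c=optics.calibration('wrist')
im=optics.get_image('wrist')[:,:,::-1];cv2.imwrite('pics/w3.png',im)"
```

```text
t 5.2 pos [0.4559 0.0738 0.0073] rpy [ 3.1415e+00 -4.0000e-04  1.5941e+00] gap 0.0455 F [-0.4  4.3  3.2]
rotvec deg [ 0.   -0.02 11.23] shift [-0.3341  0.1364  0.0012]
```

View pics/w3.png

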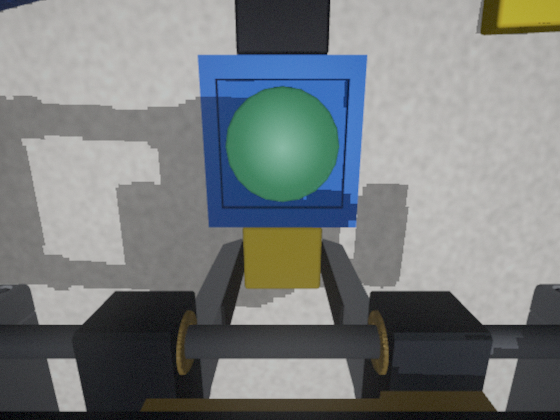

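The carrier is held straight with the lens centred at (283,144) in its pocket. Now sliding to the blocker front.

>>> drive_tool:
  steps:
    - [[0, 0, 0.4], [-0.011, 0.004, 0], 40]
    - [[0, 0, 1], [-0.028, 0.011, 0], 40]
    - [[0, 0, 1.6], [-0.046, 0.018, 0], 40]
    - [[0, 0, 2.2], [-0.064, 0.026, 0], 40]
    - [[0, 0, 2.8], [-0.083, 0.034, 0], 40]

```text
time: 5.75
position: [0.4905, -0.0059, 0.0073]
orientation: [-3.138, -0.003, 1.547]
ft_force: [-3.0, 7.0, 7.5]
finger_gap: 0.0456
```

>>> drive_tool:
  steps:
    - [[0, 0, 0.6], [-0.016, 0.0075, 0], 40]
    - [[0, 0, 1.2], [-0.032, 0.015, 0], 40]
    - [[0, 0, 1.8], [-0.048, 0.0225, 0], 40]
    - [[0, 0, 2.3], [-0.064, 0.03, 0], 40]
    - [[0, 0, 2.8], [-0.081, 0.038, 0], 40]

```text
time: 6.25
position: [0.526, -0.0869, 0.0073]
orientation: [-3.137, -0.004, 1.498]
ft_force: [-4.2, 8.5, 9.4]
finger_gap: 0.0455
```

>>> drive_tool:
  steps:
    - [[0, 0, 0.6], [-0.016, 0.008, 0], 40]
    - [[0, 0, 1.2], [-0.032, 0.017, 0], 40]
    - [[0, 0, 1.8], [-0.048, 0.025, 0], 40]
    - [[0, 0, 2.3], [-0.064, 0.033, 0], 40]
    - [[0, 0, 2.8], [-0.08, 0.042, 0], 40]

```text
time: 6.75
position: [0.5619, -0.1692, 0.0073]
orientation: [-3.136, -0.004, 1.449]
ft_force: [-2.4, 7.9, 9.2]
finger_gap: 0.0451
```

```bash
python3 -c "
from h import *
goal(.600,-.257,.006,1.398)"
```

```text
t 6.75 pos [ 0.5619 -0.1692  0.0073] rpy [-3.136  -0.0042  1.4494] gap 0.0451 F [-2.4  7.9  9.2]
rotvec deg [-0.33 -0.23  2.95] shift [-0.0825  0.0485  0.0007]
```

>>> drive_tool:
  steps:
    - [[0, 0, 0.6], [-0.018, 0.011, -0.0005], 40]
    - [[0, 0, 1.2], [-0.036, 0.022, -0.001], 40]
    - [[0, 0, 1.8], [-0.056, 0.033, -0.0015], 40]
    - [[0, 0, 2.4], [-0.073, 0.043, -0.0015], 40]
    - [[0, 0, 3], [-0.0825, 0.0485, -0.0015], 40]

```text
time: 7.25
position: [0.6018, -0.2609, 0.0075]
orientation: [-3.139, 0.001, 1.397]
ft_force: [-0.4, 0.5, -3.0]
finger_gap: 0.0458
```

>>> drive_tool:
  steps:
    - [[0, 0, 0], [0, 0, 0], 40]
    - [[0, 0, 0], [0, 0, 0], 40]

```text
time: 7.45
position: [0.6018, -0.2592, 0.008]
orientation: [-3.14, -0.0, 1.397]
ft_force: [0.6, -0.7, -1.1]
finger_gap: 0.0454
```

```bash
python3 -c "
from h import *
goal(.600,-.257,.006,1.398)
im=optics.get_image('scene')[:,:,::-1];cv2.imwrite('pics/s4.png',cv2.resize(im[190:400,100:380],None,fx=2.8,fy=2.8,interpolation=2))"
```

```text
t 7.45 pos [ 0.6018 -0.2592  0.008 ] rpy [-3.1403 -0.      1.3969] gap 0.0454 F [ 0.6 -0.7 -1.1]
rotvec deg [-0.08 -0.   -0.07] shift [ 0.0019 -0.0021  0.002 ]
```

View pics/s4.png

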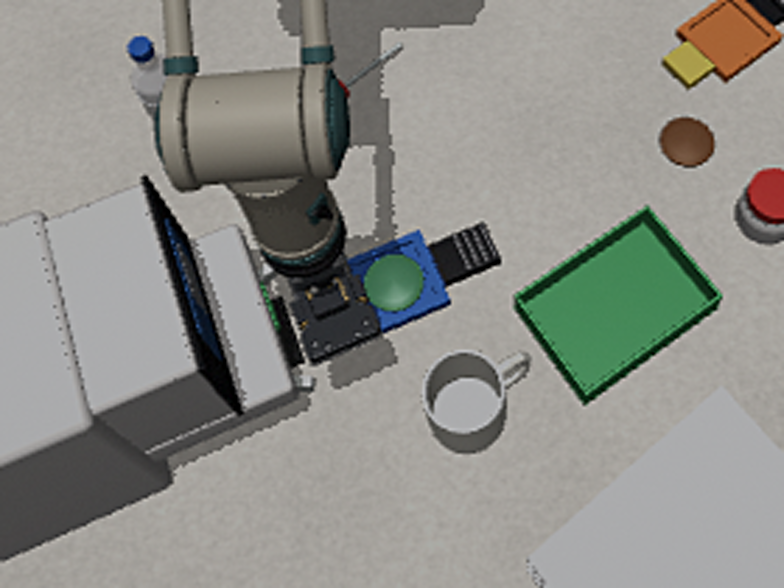

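The carrier is in front of the blocker, lens seated at (393,283) in the crop, aligned with the mouth. Release, lift, and move back.

>>> drive_tool:
  steps:
    - [[0, 0, 0], [0, 0, 0.001], 70]
    - [[0, 0, 0], [0, 0, 0.001], 100]
    - [[0, 0, 0], [0, 0, 0.001], 100]
    - [[0, 0, 0], [0, 0, 0.001], 100]
    - [[0, 0, 0], [0, 0, 0.001], 100]

```text
time: 8.0
position: [0.6026, -0.2592, 0.0078]
orientation: [3.141, 0.0, 1.397]
ft_force: [-0.9, -0.1, -0.6]
finger_gap: 0.0823
```

>>> drive_tool:
  steps:
    - [[0, 0, 0], [0, 0, -0.03], 100]
    - [[0, 0, 0], [0, 0, -0.07], 100]
    - [[0, 0, 0], [0.02, 0, -0.1], 100]
    - [[0, 0, 0], [0.06, 0, -0.12], 100]
    - [[0, 0, 0], [0.1, 0, -0.12], 100]

```text
time: 8.5
position: [0.6222, -0.1613, 0.1316]
orientation: [3.134, 0.001, 1.395]
ft_force: [1.4, 0.2, 0.1]
finger_gap: 0.0937
```

```bash
python3 -c "
from h import *
goal(.626,-.109,.008,1.398)
c=optics.calibration('wrist');np.save('w5.npy',c,allow_pickle=True)
im=optics.get_image('wrist')[:,:,::-1];cv2.imwrite('pics/w5.png',im)
h=cv2.cvtColor(im,cv2.COLOR_BGR2HSV)
for n,lo,hi in (('yellow',(22,100,60),(35,255,255)),('blue',(105,130,50),(125,255,255)),('black',(0,0,0),(180,120,55))):
    k=cv2.inRange(h,lo,hi)
    for q in cv2.findContours(k,0,2)[0]:
        if cv2.contourArea(q)>300:
            r=cv2.minAreaRect(q); b=cv2.boxPoints(r); w=np.array([ray(c,*p,.016) for p in b])
            print(n,cv2.contourArea(q),np.round(r[0]),'ctr',w.mean(0).round(4)); print(w[:,:2].round(4).tolist())
"
```

```text
t 8.5 pos [ 0.6222 -0.1613  0.1316] rpy [3.134e+00 1.300e-03 1.395e+00] gap 0.0937 F [1.4 0.2 0.1]
rotvec deg [ 0.44  0.08 -0.17] shift [ 0.0523 -0.0063  0.1235]
yellow 1304.5 [278. 296.] ctr [ 0.6017 -0.2582  0.016 ]
[[0.5837, -0.2357], [0.6265, -0.2435], [0.6204, -0.2809], [0.5763, -0.2728]]
blue 6948.0 [278. 235.] ctr [ 0.6132 -0.1926  0.016 ]
[[0.5814, -0.1407], [0.6613, -0.1551], [0.6482, -0.2451], [0.5619, -0.2294]]
black 1029.5 [276. 359.] ctr [ 0.5847 -0.3363  0.016 ]
[[0.5455, -0.3461], [0.5525, -0.3133], [0.6231, -0.3263], [0.6179, -0.3595]]
black 34974.0 [280. 330.] ctr [ 0.5964 -0.3099  0.016 ]
[[0.3413, -0.149], [0.8907, -0.2486], [0.9042, -0.4822], [0.2493, -0.3598]]
black 1852.0 [277. 159.] ctr [ 0.6263 -0.1178  0.016 ]
[[0.6106, -0.0831], [0.6533, -0.0907], [0.6432, -0.1528], [0.5981, -0.1447]]
```

View pics/w5.png

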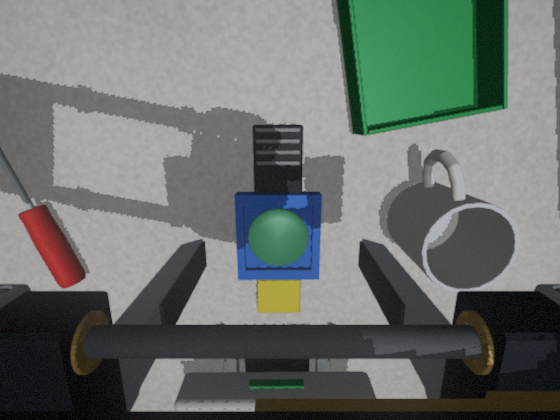

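Carrier axis measured at heading -1.744 (same as the blocker), about 2 mm off centre. The tail tab is clear at (277,159) px. Regripping at the tail.

>>> drive_tool:
  steps:
    - [[0.3, 0, 0], [0.035, -0.004, 0.03], 100]
    - [[0.4, 0, -0.2], [0.053, -0.0045, 0.065], 100]
    - [[0.4, 0, -0.2], [0.054, -0.0045, 0.095], 100]
    - [[0.4, 0, -0.2], [0.054, -0.0045, 0.115], 100]
    - [[0.4, 0, -0.2], [0.054, -0.0045, 0.12], 100]

```text
time: 9.05
position: [0.6225, -0.106, 0.0048]
orientation: [-3.129, -0.0, 1.401]
ft_force: [0.1, -0.2, 0.4]
finger_gap: 0.094
```

```bash
python3 -c "
from h import *
goal(.628,-.108,.007,1.398)"
```

```text
t 9.05 pos [ 0.6225 -0.106   0.0048] rpy [-3.1291e+00 -5.0000e-04  1.4011e+00] gap 0.094 F [ 0.1 -0.2  0.4]
rotvec deg [-0.72 -0.03  0.18] shift [-0.001   0.0057 -0.0023]
```

>>> drive_tool:
  steps:
    - [[-0.7, 0, 0.2], [-0.001, 0.0055, -0.002], 100]
    - [[-0.7, 0, 0.2], [-0.001, 0.0055, -0.002], 100]
    - [[-0.7, 0, 0.2], [-0.001, 0.0055, -0.002], 70]
    - [[-0.7, 0, 0.2], [-0.001, 0.0055, -0.002], 40]
    - [[-0.7, 0, 0.2], [-0.001, 0.0055, -0.002], 40]

```text
time: 9.55
position: [0.6303, -0.109, 0.0104]
orientation: [3.135, 0.0, 1.397]
ft_force: [-0.4, 0.5, -0.9]
finger_gap: 0.0734
```

>>> drive_tool:
  steps:
    - [[0, 0, 0], [0, 0, 0], 40]
    - [[0, 0, 0], [0, 0, 0], 40]
    - [[0, 0, 0], [0, 0, 0], 40]
    - [[0, 0, 0], [0, 0, 0], 40]
    - [[0, 0, 0], [0, 0, 0], 40]

```text
time: 10.05
position: [0.6294, -0.1086, 0.0095]
orientation: [3.138, -0.0, 1.397]
ft_force: [-1.2, -0.0, 1.2]
finger_gap: 0.0453
```

```bash
python3 -c "
from h import *
goal(.599,-.264,.007,1.398)"
```

```text
t 10.05 pos [ 0.6294 -0.1086  0.0095] rpy [ 3.1375e+00 -1.0000e-04  1.3969e+00] gap 0.0453 F [-1.2 -0.   1.2]
rotvec deg [ 0.23 -0.01 -0.06] shift [-0.1583 -0.0031  0.0024]
```

>>> drive_tool:
  steps:
    - [[0, 0, 0], [-0.006, 0, 0], 40]
    - [[0, 0, 0], [-0.018, -0.001, 0], 40]
    - [[0, 0, 0], [-0.032, -0.0015, 0], 40]
    - [[0, 0, 0], [-0.047, -0.002, 0], 40]
    - [[0, 0, 0], [-0.062, -0.003, 0], 40]

```text
time: 10.55
position: [0.616, -0.171, 0.0095]
orientation: [3.136, 0.0, 1.396]
ft_force: [0.1, 2.4, 1.3]
finger_gap: 0.0456
```

>>> drive_tool:
  steps:
    - [[0, 0, 0], [-0.015, 0, 0], 40]
    - [[0, 0, 0], [-0.03, 0, 0], 40]
    - [[0, 0, 0], [-0.045, 0, 0], 40]
    - [[0, 0, 0], [-0.06, 0, 0], 40]
    - [[0, 0, 0], [-0.07, 0, 0], 40]

```text
time: 11.05
position: [0.6039, -0.24, 0.0095]
orientation: [3.136, 0.0, 1.396]
ft_force: [0.4, 3.6, 0.9]
finger_gap: 0.0457
```

```bash
python3 -c "
from h import *
goal(.599,-.264,.007,1.398)"
```

```text
t 11.05 pos [ 0.6039 -0.24    0.0095] rpy [3.1363e+00 3.0000e-04 1.3962e+00] gap 0.0457 F [0.4 3.6 0.9]
rotvec deg [ 0.3   0.02 -0.1 ] shift [-0.0245 -0.0006  0.0025]
```

>>> drive_tool:
  steps:
    - [[0, 0, 0], [-0.006, 0, 0], 40]
    - [[0, 0, 0], [-0.011, 0, 0], 40]
    - [[0, 0, 0], [-0.015, 0, 0], 40]
    - [[0, 0, 0], [-0.018, 0, 0], 40]
    - [[0, 0, 0], [-0.02, 0, 0], 40]

```text
time: 11.55
position: [0.6007, -0.2578, 0.0095]
orientation: [3.137, -0.0, 1.397]
ft_force: [1.3, 3.5, 1.6]
finger_gap: 0.0454
```

>>> drive_tool:
  steps:
    - [[0, 0, 0], [-0.001, 0, 0], 40]
    - [[0, 0, 0], [-0.002, 0, 0], 40]
    - [[0, 0, 0], [-0.003, 0, 0], 40]
    - [[0, 0, 0], [-0.004, 0, 0], 40]
    - [[0, 0, 0], [-0.005, 0, 0], 40]

```text
time: 12.05
position: [0.6002, -0.2612, 0.0095]
orientation: [3.136, -0.003, 1.396]
ft_force: [2.6, 8.8, 1.7]
finger_gap: 0.0454
```

>>> drive_tool:
  steps:
    - [[0, 0, 0], [-0.001, 0, 0], 40]
    - [[0, 0, 0], [-0.002, 0, 0], 40]
    - [[0, 0, 0], [-0.003, 0, 0], 40]
    - [[0, 0, 0], [-0.003, 0, 0], 40]

```text
time: 12.45
position: [0.6001, -0.2612, 0.0095]
orientation: [3.137, -0.008, 1.395]
ft_force: [3.4, 12.3, 2.0]
finger_gap: 0.0458
```

>>> drive_tool:
  steps:
    - [[0, 0, 0], [-0.002, 0, 0], 40]
    - [[0, 0, 0], [-0.004, 0, 0], 40]
    - [[0, 0, 0], [-0.004, 0, 0], 40]

```text
time: 12.75
position: [0.6, -0.2614, 0.0095]
orientation: [3.137, -0.014, 1.394]
ft_force: [6.8, 20.0, 5.1]
finger_gap: 0.0454
```

```bash
python3 -c "
from h import *
goal(.599,-.264,.007,1.398)
im=optics.get_image('wrist')[:,:,::-1];cv2.imwrite('pics/w6.png',im)"
```

```text
t 12.75 pos [ 0.6    -0.2614  0.0095] rpy [ 3.1371 -0.0139  1.3942] gap 0.0454 F [ 6.8 20.   5.1]
rotvec deg [ 0.26 -0.8  -0.22] shift [-0.0028 -0.0005  0.0024]
```

View pics/w6.png

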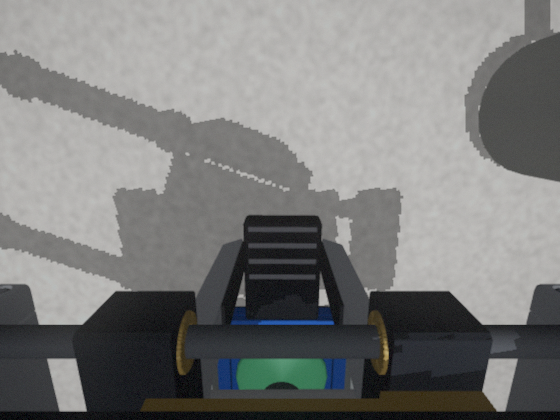

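The carrier no longer moves at 20 N, and the view fits home: tail out, blue and lens going under the head. Relieving the push, then releasing.

>>> drive_tool:
  steps:
    - [[0, 0, 0], [0.003, 0, 0], 40]
    - [[0, 0, 0], [0.006, 0, 0], 40]
    - [[0, 0, 0], [0.006, 0, 0], 40]

```text
time: 13.1
position: [0.6, -0.2611, 0.0095]
orientation: [3.137, -0.003, 1.397]
ft_force: [1.3, 7.8, 2.2]
finger_gap: 0.0455
```

>>> drive_tool:
  steps:
    - [[0, 0, 0], [0.001, 0, 0], 60]
    - [[0, 0, 0], [0.001, 0, 0], 80]
    - [[0, 0, 0], [0.001, 0, 0], 90]
    - [[0, 0, 0], [0.001, 0, 0], 90]
    - [[0, 0, 0], [0.001, 0, 0], 90]

```text
time: 13.6
position: [0.5998, -0.2635, 0.0095]
orientation: [3.136, 0.001, 1.397]
ft_force: [-0.0, 0.3, -0.2]
finger_gap: 0.0819
```

>>> drive_tool:
  steps:
    - [[0, 0, 0], [0.01, 0, -0.01], 90]
    - [[0, 0, 0], [0.03, 0, -0.04], 90]
    - [[0, 0, 0], [0.06, 0, -0.08], 90]
    - [[0, 0, 0], [0.09, 0, -0.12], 90]
    - [[0, 0, 0], [0.09, 0, -0.12], 90]

```text
time: 14.1
position: [0.6191, -0.1714, 0.1369]
orientation: [3.124, 0.001, 1.4]
ft_force: [0.6, -0.2, 0.5]
finger_gap: 0.0843
```

```bash
python3 -c "
from h import *
goal(.599,-.264,.007,1.398)
c=optics.calibration('wrist')
im=optics.get_image('wrist')[:,:,::-1];cv2.imwrite('pics/w7.png',im)
g=cv2.cvtColor(im,cv2.COLOR_BGR2HSV);k=cv2.inRange(g,(0,0,0),(180,120,55))
X=np.array([np.cos(-1.744),np.sin(-1.744)]);Y=np.array([-X[1],X[0]])
for q in cv2.findContours(k,0,2)[0]:
    if 400<cv2.contourArea(q)<20000:
        b=cv2.boxPoints(cv2.minAreaRect(q));w=np.array([ray(c,*p,.016)[:2] for p in b])-[.586,-.338]
        print(b.round().tolist(),np.c_[w@X,w@Y].round(4).tolist())
"
```

```text
t 14.1 pos [ 0.6191 -0.1714  0.1369] rpy [3.1239e+00 5.0000e-04 1.4004e+00] gap 0.0843 F [ 0.6 -0.2  0.5]
rotvec deg [1.02 0.03 0.14] shift [-0.0946 -0.0065  0.1299]
[[255.0, 263.0], [299.0, 263.0], [299.0, 321.0], [255.0, 321.0]] [[-0.1067, -0.0215], [-0.1064, 0.0241], [-0.0371, 0.0252], [-0.0375, -0.023]]
```

View pics/w7.png

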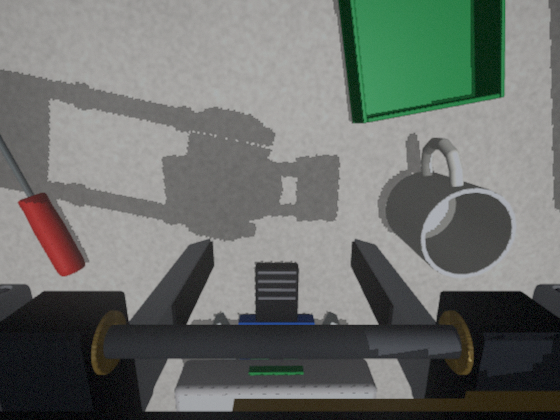

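```bash
python3 -c "
from workcell import robot,status
print(robot.hand_in()); print(status.sense()['time'])"
```

```text
the job is handed in; nothing more can be done
None
the job is handed in; nothing more can be done
```

I drew the blue carrier out by its nose, lens aboard, and slid it to the front of the blocker. There I set it down, took it again by its tail and pushed it straight in. I let go, backed the arm clear and handed the job in at about 14 s of the 58 s allowed. The hand-in gave no verdict.

- **Home against the stop:** the carrier stopped moving while the push rose from about 9 to 20 N. From the gripper position I put it about 3 mm short of my estimate of home, and from the last picture about 1 mm short. My estimate of home is itself only good to about 3 mm, so the hard stop is the stronger evidence.
- **Straight and centred:** in the last picture it was about 1 mm off the centre line. Its heading matched the blocker's when I set it down, and I pushed it in along that line.
- **Lens:** it was in its pocket each time I could see it, the last time partly under the head just before release. It is mostly hidden there, so I could not check it after letting go.
- **Everything else:** the last picture shows nothing near the blocker disturbed. I did not look at the rack and the orange carrier again at the end. Forces near zero after release show the robot is touching nothing.

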